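Pack out the breaker row with blank spacers and hold it tight

TASK

In the open wiring box, fill the gap on the near rail between the breakers and the sliding end clamp with the white blank spacers from the bench, seated astride the rail side by side, adding as many as it takes until pushing the clamp along the rail closes the gap; leave the spare spacers on the bench and everything else where it is. Then grip the clamp and push it against the spacers until you feel the whole row squeezed tight between clamp and breakers (firmly, about 10 N, never a hard shove), and finish while still holding it there, for its spring opens it as soon as it is let go.

Things in the scene. Friction and masses are not known exactly. Their poses are not given: they have to be found in the camera images.
- enclosure: Open grey wiring box, fixed on the bench, 260 (x) x 300 (y) mm, walls 60 mm high, 4 mm thick. Origin: centre of its underside. Two steel rails run along its y. Devices sit astride a rail, their undersides 23 mm above the bench. On the near (working) rail: a breaker block on the -y side, the sliding clamp on the +y side, the gap to fill between. The far rail is not part of the job.
- near_rail (a point): Middle of the working rail's top, at x = -0.060, y = 0 in the box's frame, 35 mm above the bench; axes as the box's. The rail is 35 mm wide and 288 mm long; a spacer's slot has 2.5 mm play each side.
- far_rail (a point): Middle of the far rail's top, x = +0.065, y = 0 in the box's frame, 35 mm above the bench. It carries the other breaker block and a terminal strip.
- clamp: Dark steel end clamp, 32 mm wide along the rail (y). Origin: centre of its underside, axes as the box's; its face to the gap is at its y = -0.016. Base as the spacers', then a ribbed grip tab 30 (x) x 32 (y) mm from 40 to 90 mm height: grip it across x from above. Slides 25 mm at most to the box's -y; a return spring (1.6 N at start, 3.6 N at full stroke) opens it when let go.
- block_wide: Fixed row of five white breakers with black toggles, 90 mm wide along the rail (y), profile as the spacers' plus toggles to 80 mm. Origin: centre of its underside, axes as the box's. It stands at about y = -0.085 in the box's frame, on the working rail or on the far rail; block_narrow has the other place.
- block_narrow: Fixed pair of white breakers with black toggles, 36 mm wide along the rail (y), otherwise as block_wide. The gap from the face of the block on the working rail to the clamp's face at its start is two or three spacer widths plus 10 to 19 mm.
- spacer0: White blank spacer, no toggle, upright on the bench, 27 mm wide (y, along the rail when mounted), 50 to 100 g. Across x: two legs 12 mm high, 40 mm slot between them; base 70 mm deep, 12 to 40 mm height; nose 45 mm deep, 40 to 70 mm height: grip it across x from above. Origin: centre of its underside. Symmetric.
- spacer1: Another spacer, the same as spacer0.
- spacer2: Another spacer, the same as spacer0.
- spacer3: Another spacer, the same as spacer0.
- tape: Bystander: roll of black electrical tape, 56 mm across, 19 mm high, lying flat. Origin: underside.
- screwdriver: Bystander: screwdriver, about 200 mm long, lying on the bench.
- junction_box: Bystander: grey square junction box, 75 x 75 x 35 mm. Origin: underside.
- lamp_a: Bystander: bulb in a white batten lampholder, standing, 64 mm across, 111 mm high. Origin: underside.
- lamp_b: Bystander: second bulb in a lampholder, the same. Origin: underside.
- loose_breaker: Bystander: a loose one-pole breaker standing on the bench: like a spacer but only 18 mm wide and with a black toggle on top, 80 mm high; not to be used. Origin: underside.
- screw_tray: Bystander: black tray of screws, 100 x 100 x 30 mm. Origin: underside.

How it is judged:
By the outcome, as a careful person would: the job done as asked, in the order asked, and still so for the second after the job is handed in, while the arm keeps its last pose, push and grip.
It also fails if it takes over 72 s, if anything falls off the work surface, if the arm or the gripper's body presses on something with over 40 N, if the wrist force passes 120 N, or if a joint passes its speed limit or range.

ROBOT

A 7-joint arm with a two-finger parallel gripper is mounted at the origin on the work surface. World frame = base frame: x ahead of the robot, y to its left, z up, the work surface at z = 0. Lengths are in m, angles in rad, forces in N, time in s.
With the tool pointing down it reaches from about 0.425 to 0.875 m from the base axis. Payload 8.4 kg.
Tool frame: the origin (TCP) lies on the front face of the gripper's body, between the roots of the fingers; the fingertips stand 73 mm ahead of it and the grasp point (between the pads) lies 54 mm ahead of it (manip.grip_depth is the distance from the TCP to the grasp point, in m); z points along the fingers, y is the line along which they close (so a half turn about z gives the same grasp; the last joint's range is limited). The gripper opens to 85 mm and grips with 20 to 120 N. Pads are 22 mm wide; open, the fingers measure 114 mm over their backs; the gripper's body (76 mm by 85 mm) begins 54 mm behind the grasp point. The pads swing forward as they close: fully open they stand 13 mm farther back than shut.
Start: joints at [-1.219, 0.333, 0.04, 1.465, -0.013, 1.343, -0.059], TCP at [0.283, 0.585, 0.304] pointing down, gripper open.
Joint ranges: [-2.58, 2.58], [-0.38, 2.09], [-1.3, 1.39], [0.25, 2.4], [-1.5, 4.64], [0.08, 2.09], [-2.65, 2.65]. Speed limits (rad/s): [2.22, 2.22, 2.79, 2.79, 3.14, 3.14, 3.14].

INTERFACE

Orientations are given as a 3x3 rotation matrix whose columns are the frame's x, y, z axes.
In Python, from station import manip gives the robot as it stands. The module is installed in compiled form; this text tells all that it offers.
- The arm moves only by the shell command python3 -m crank 'ROWS'. ROWS is JSON, a list of rows, each an object with "linear": the shift along the world's x, y, z in m, a list of three; "delta_rot": the turn, a rotation vector about the world's x, y, z in rad, a list of three; "gripper": the finger opening in m, from 0 to 0.0854. In form: [{"linear": [dx, dy, dz], "delta_rot": [ax, ay, az], "gripper": gripper}, ...]. A call has 1 to 5 rows; each row is the pose to reach, as a shift and turn from the pose commanded when the call began; what a row does not reach only later rows make up. A row lasts 1/10 s, in which the tool goes at most 50 mm and 8.59 degrees, less where a joint would pass 70% of its speed; a pose out of reach is approached as far as the arm can. A call with a gripper value outside its range is refused whole. The fingers move at their own pace and stop on an object; the grip force is fixed at half the most. Time passes only in rows, so rows that repeat a pose let the fingers close. It gives the time, the measured TCP pose, the force, the opening and the grip force at its end, in the units of the state.
- manip.state(): the state, without advancing time (a new reading comes with each control period).
- manip.grab_frame(name): name is "scene" or "top" or "wrist"; returns (picture, depth): 480x640x3 uint8, blue, green, red; 480x640 float32, m along the optical axis (not along the pixel's ray), 0 where there is no reading.
- manip.camera_model(name): a dict with "fx", "fy", "cx", "cy" (pixels), "dist_coeffs" ([k1, k2, p1, p2, k3] as OpenCV has them; the pictures are not rectified), "extrinsics" (4x4, takes a point from world to camera coordinates). Camera axes: x right, y down, z forward; pixel columns grow to the right and rows downward; lengths in m; the calibration is good to about 2 mm. A picture is of the moment at which its call begins: read the wrist's pose just before it. camera_model takes no time and is no camera call; for the wrist camera it gives the pose at the moment of the call.
- manip.sign_off(): hands the job in; it is judged then, once.
Trained networks look in the newest picture that a camera, given by its name, has taken for a name from the list of things; names that differ only in an ending like _2 or _b are one class to them, and where a whole thing is asked for, a point or a joint stands for the part that bears it (a point fixed in the world has none). Each returns a list of dicts, best first, with "score" (0 to 1); they miss things now and then, are a little off and sometimes report something else, mostly with a low value. They report only what shows in the picture. A call takes as long as a camera call.
- manip.search_frame(query, camera): "point" ([row, column] in pixels, amid what is visible of it).
- manip.spot_point(query, camera): "point" ([row, column] in pixels: a listed point, or the origin of a listed thing).
The state is a dict: "time": time; "q": joint angles; "joint_velocities": joint speeds; "joint_torque": joint torques, N m; "tool_pos": TCP position; "tcp_rot": TCP orientation; "ft_force": force on the tool from outside, world axes, zero at the start; "torque": the same for the moment, N m; "opening": finger opening in m; "grasp_force": force on a finger pad.
Only numpy, scipy, OpenCV 4.12 (cv2) and the standard library are available. Lean on these libraries where they do the work, as an engineer would, in place of code of your own. Each camera call takes 0.05 s, during which the arm holds its last target. There are 200 camera calls.

## Working session

There is one attempt and no reset: what is moved stays moved. The work goes in short steps, Python scripts to look and compute and a shell command to move; the robot and the scene stay as the last step left them, time stands still between calls to the robot, and variables do not carry over. Pictures are saved under pics/ and viewed, at most 10 in all, crops included, and the job is handed in when it is done.

```bash
mkdir -p pics
cat > h.py <<'E'
import numpy as np, cv2
from station import manip
def model(n):
    m=manip.camera_model(n); K=np.array([[m['fx'],0,m['cx']],[0,m['fy'],m['cy']],[0,0,1]])
    return K,np.array(m['dist_coeffs'],float),np.array(m['extrinsics'])
def cloud(n,depth,M=None):
    K,d,E=M or model(n)
    v,u=np.mgrid[0:480,0:640]
    p=cv2.undistortPoints(np.stack([u,v],-1).reshape(-1,1,2).astype(np.float32),K,d).reshape(480,640,2)
    c=np.dstack([p*depth[...,None],depth])
    w=(c-E[:3,3])@E[:3,:3]
    w[depth==0]=np.nan
    return w
E
python3 - <<'E'
from h import *
print(manip.state())
for n in('top','scene'):
    im,d=manip.grab_frame(n); cv2.imwrite(f'pics/{n}0.png',im); w=cloud(n,d); np.save(f'{n}0.npy',w)
    print(n,model(n)[2].round(3).tolist())
    for q in ('enclosure','near_rail','far_rail','clamp','block_wide','block_narrow','spacer0','loose_breaker'):
        for r in manip.spot_point(q,n)[:5]:
            i,j=np.int32(np.round(r['point'])); i=min(max(i,0),479);j=min(max(j,0),639)
            print(q,np.round(r['point']),round(r['score'],2),w[i,j].round(3))
E
```

```text
{'time': 0.0, 'q': array([-1.21920181,  0.33391863,  0.03986223,  1.46624539, -0.01339042,
        1.34331267, -0.05851662]), 'joint_velocities': array([-2.22476127e-03, -4.30523968e-04, -1.42947253e-03,  2.19347558e-05,
        2.10252953e-03,  1.40617716e-03,  4.00453959e-04]), 'joint_torque': array([-1.75488472e-04, -6.58552837e+01,  1.36564270e+00, -4.05573964e+01,
        1.69653335e-02,  1.27806159e-02,  2.35514754e-06]), 'tool_pos': array([0.28306234, 0.58476024, 0.30302869]), 'tcp_rot': array([[-9.00092376e-01,  4.35698698e-01, -5.99094325e-04],
       [ 4.35699094e-01,  9.00091128e-01, -1.50328894e-03],
       [-1.15741546e-04, -1.61412377e-03, -9.99998691e-01]]), 'ft_force': array([ 0.54621138, -0.52595793,  0.5929589 ]), 'torque': array([-0.02218057,  0.01249578, -0.04061851]), 'grasp_force': 0.0, 'opening': 0.08543368453462681}
top [[0.033, -0.999, -0.004, 0.03], [-0.973, -0.031, -0.228, 0.54], [0.228, 0.012, -0.974, 1.028], [0.0, 0.0, 0.0, 1.0]]
enclosure [232. 271.] 0.58 [0.568 0.159 0.005]
enclosure [270. 133.] 0.43 [0.465 0.482 0.002]
near_rail [253. 272.] 0.7 [0.51  
[... 731 characters left out ...]
66, -0.805, -0.193], [-0.635, 0.494, -0.594, 1.518], [0.0, 0.0, 0.0, 1.0]]
enclosure [342. 338.] 0.65 [ 0.808 -0.116  0.022]
enclosure [240. 364.] 0.61 [0.661 0.083 0.093]
near_rail [222. 346.] 0.61 [0.522 0.153 0.036]
far_rail [242. 384.] 0.98 [0.642 0.173 0.033]
clamp [215. 354.] 0.97 [0.514 0.189 0.039]
block_wide [235. 322.] 0.6 [0.556 0.046 0.062]
block_narrow [260. 360.] 0.64 [0.669 0.067 0.047]
spacer0 [298. 176.] 0.94 [ 0.477 -0.307  0.003]
spacer0 [307. 277.] 0.78 [ 0.651 -0.153  0.017]
spacer0 [269. 227.] 0.77 [ 0.493 -0.183  0.033]
spacer0 [335. 216.] 0.61 [ 0.654 -0.299  0.032]
loose_breaker [263. 148.] 0.7 [ 0.355 -0.317  0.029]
loose_breaker [188. 417.] 0.44 [0.485 0.472 0.004]
```

View pics/top0.png

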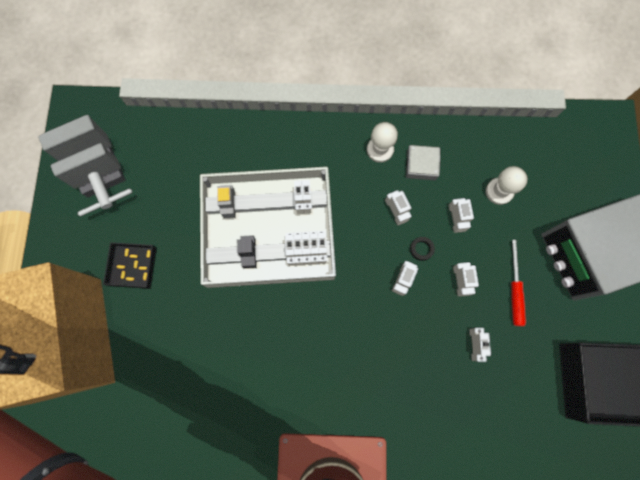

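View pics/scene0.png

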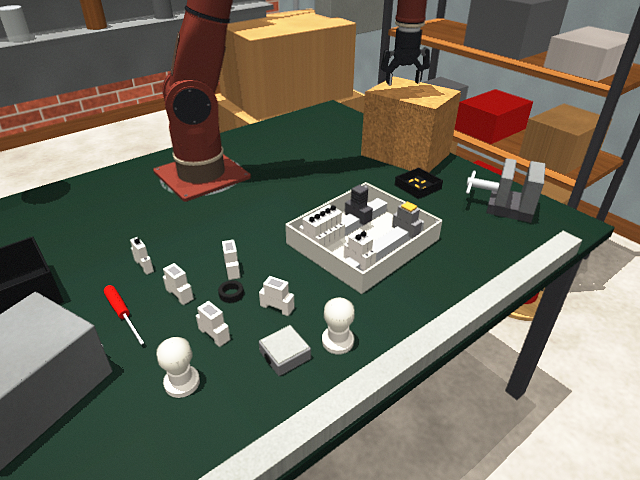

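```bash
cat > m.py <<'E'
from h import *
w=np.load('top0.npy'); im=cv2.imread('pics/top0.png')
def rect(mask):
    p=w[mask][:,:2]; r=cv2.minAreaRect((p*1000).astype(np.float32)); return np.round(r[0],1),np.round(r[1],1),round(r[2],1),np.median(p,0).round(4),len(p),np.median(w[mask][:,2]).round(4)
Z=w[...,2]; v,u=np.mgrid[0:480,0:640]
for (c,r) in((398,208),(461,213),(405,278),(466,278),(480,344)):
    b=(abs(u-c)<22)&(abs(v-r)<24)
    for lo,hi in((.06,.078),(.03,.05)):
        print(c,r,lo,rect(b&(Z>lo)&(Z<hi)))
b=(abs(u-267)<75)&(abs(v-227)<70)
m=b&(Z>.053)&(Z<.067); m=cv2.morphologyEx(m.astype(np.uint8),cv2.MORPH_OPEN,np.ones((2,2)))>0
print('box rim',rect(m))
print('clamp top',rect(b&(Z>.106)&(Z<.12)&(v>225)))
print('block nose',rect(b&(Z>.087)&(Z<.099)&(v>225)&(u>275)))
print('block base',rect(b&(Z>.055)&(Z<.068)&(v>225)&(u>282)&(u<325)&(v<270)))
E
python3 m.py
python3 - <<'E'
import cv2
im=cv2.imread('pics/top0.png')
a=cv2.resize(im[160:295,190:345],None,fx=5,fy=4.4,interpolation=cv2.INTER_CUBIC)
cv2.imwrite('pics/crop.png',a)
E
```

```text
398 208 0.06 (array([ 633.1, -142. ]), array([45.4, 28.8]), 25.5, array([ 0.6316, -0.1414]), 254, np.float64(0.0703))
398 208 0.03 (array([ 632.9, -141.7]), array([71. , 28.3]), 25.6, array([ 0.6137, -0.1421]), 150, np.float64(0.04))
461 213 0.06 (array([ 618.4, -290.2]), array([45.9, 29.2]), 10.1, array([ 0.6176, -0.2892]), 264, np.float64(0.0702))
461 213 0.03 (array([ 618.6, -290.1]), array([71.2, 28.3]), 9.0, array([ 0.5975, -0.2841]), 170, np.float64(0.0394))
405 278 0.06 (array([ 463.8, -156.4]), array([27.2, 46.6]), 67.4, array([ 0.4625, -0.1554]), 262, np.float64(0.0706))
405 278 0.03 (array([ 462.9, -155.9]), array([27.3, 71.5]), 68.2, array([ 0.4398, -0.1482]), 131, np.float64(0.0403))
466 278 0.06 (array([ 465.2, -295. ]), array([45.4, 28.3]), 6.6, array([ 0.4643, -0.2936]), 281, np.float64(0.0702))
466 278 0.03 (array([ 465. , -294.5]), array([69.6, 27. ]), 7.5, array([ 0.4527, -0.2879]), 187, np.float64(0.0402))
480 344 0.06 (array([ 318.8, -319.3]), array([46.6, 20.3]), 0.2, array([ 0.3174, -0.3173]), 210, np.float64(0.0704))
480 344 0.03 (array([ 318.4, -319.8]), array([71.2, 20.1]), 2.2, array([ 0.3166, -0.3125]), 169, np.float64(0.0405))
box rim (array([583.2, 164.3]), array([282.3, 301.6]), 5.9, array([nan, nan]), 1799, np.float64(nan))
clamp top (array([515.8, 127.5]), array([ 30.5, 189. ]), 4.9, array([0.5099, 0.2045]), 228, np.float64(0.1132))
block nose (array([522.2,  72.7]), array([46.6, 89.9]), 5.4, array([0.5193, 0.0725]), 710, np.float64(0.0935))
block base (array([522.2,  72.5]), array([71.8, 87.5]), 4.6, array([0.4954, 0.0726]), 332, np.float64(0.0633))
```

View pics/crop.png

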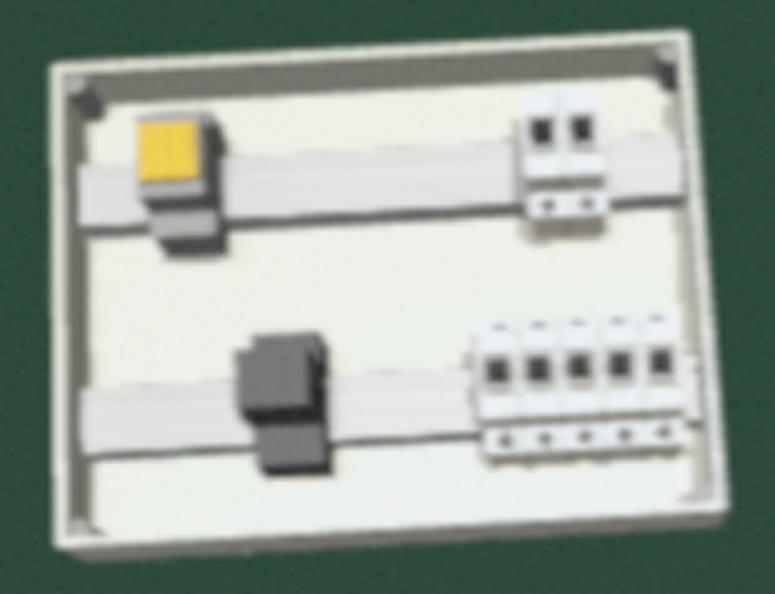

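The crop shows the dark clamp at top-image pixel (247,235) and the five-breaker block at (307,245), on the near rail. The gap comes out at about 71.5 mm, so it takes two spacers and leaves 17.5 mm for the clamp to close. Box yaw is about 5.2°.

```bash
python3 -m crank '[{"linear":[0.028,-0.038,0],"delta_rot":[0,0,-0.1],"gripper":0.0854},{"linear":[0.056,-0.076,0],"delta_rot":[0,0,-0.22],"gripper":0.0854},{"linear":[0.084,-0.114,0],"delta_rot":[0,0,-0.34],"gripper":0.0854},{"linear":[0.112,-0.152,0],"delta_rot":[0,0,-0.46],"gripper":0.0854},{"linear":[0.14,-0.19,0],"delta_rot":[0,0,-0.58],"gripper":0.0854}]'
python3 -m crank '[{"linear":[0.028,-0.038,0],"delta_rot":[0,0,-0.1],"gripper":0.0854},{"linear":[0.056,-0.076,0],"delta_rot":[0,0,-0.2],"gripper":0.0854},{"linear":[0.084,-0.114,0],"delta_rot":[0,0,-0.3],"gripper":0.0854},{"linear":[0.098,-0.16,0],"delta_rot":[0,0,-0.4],"gripper":0.0854},{"linear":[0.098,-0.21,0],"delta_rot":[0,0,-0.42],"gripper":0.0854}]'
python3 -m crank '[{"linear":[0,-0.05,0],"delta_rot":[0,0,0],"gripper":0.0854},{"linear":[0,-0.1,0],"delta_rot":[0,0,0],"gripper":0.0854},{"linear":[0,-0.1,0],"delta_rot":[0,0,0],"gripper":0.0854}]'
python3 -c "
from station import manip;s=manip.state();print(s['q'].round(3),s['tcp_rot'].round(3))"
```

```text
time: 1.4
tool_pos: [0.4241, 0.3933, 0.3042]
tcp_rot: [[-0.51, 0.86, 0.0], [0.86, 0.51, 0.001], [0.0, 0.0, -1.0]]
ft_force: [0.9, 0.9, 0.4]
opening: 0.0851
grasp_force: 0.0
time: 1.9
tool_pos: [0.5225, 0.1832, 0.3038]
tcp_rot: [[-0.115, 0.993, 0.001], [0.993, 0.115, -0.001], [-0.001, 0.001, -1.0]]
ft_force: [1.1, -1.1, 0.2]
opening: 0.0851
grasp_force: 0.0
time: 2.2
tool_pos: [0.5215, 0.077, 0.3047]
tcp_rot: [[-0.109, 0.994, 0.001], [0.994, 0.109, -0.001], [-0.001, 0.001, -1.0]]
ft_force: [-0.6, -0.5, 0.0]
opening: 0.0854
grasp_force: 0.0
[-0.695  0.075  0.492  1.783 -0.036  1.291 -0.084] [[-0.109  0.994  0.001]
 [ 0.994  0.109 -0.001]
 [-0.001  0.001 -1.   ]]
```

```bash
cat > wr.py <<'E'
import sys
from h import *
M=model('wrist'); s=manip.state(); im,d=manip.grab_frame('wrist'); cv2.imwrite(f'pics/{sys.argv[1]}.png',im)
w=cloud('wrist',d,M); np.save(f'{sys.argv[1]}.npy',w); Z=w[...,2]
print('tcp',s['tool_pos'].round(4))
near=(w[...,0]<.57)&(w[...,0]>.46)&(w[...,1]>-.01)&(w[...,1]<.27)
def rc(m,t):
    m=cv2.morphologyEx(m.astype(np.uint8),cv2.MORPH_OPEN,np.ones((3,3)))>0
    if m.sum()<30: print(t,'none');return
    p=w[m]; r=cv2.minAreaRect((p[:,:2]*1000).astype(np.float32)); print(t,np.round(r[0],1),np.round(r[1],1),round(r[2],1),m.sum(),np.median(p[:,2]).round(4))
rc(near&(Z>.087)&(Z<.098),'nose 93'); rc(near&(Z>.058)&(Z<.068),'base 63'); rc(near&(Z>.108)&(Z<.118),'clamp'); rc(near&(Z>.032)&(Z<.039),'rail')
E
python3 wr.py w1
```

```text
tcp [0.5215 0.077  0.3047]
nose 93 [520.6 108.1] [ 45.1 163.4] 5.6 6209 0.0926
base 63 [505.1 114.8] [109.4 210.9] 5.6 5520 0.0625
clamp [512.  201.7] [29.9 25.3] 6.1 2372 0.1125
rail [509.6  99.3] [187.2  49.7] 82.7 4102 0.0344
```

View pics/w1.png

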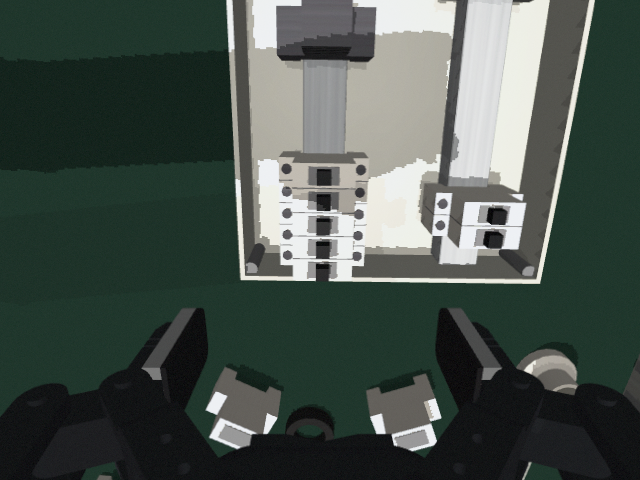

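The wrist picture shows the clamp at the top (325,35), bare rail at (325,105), and breakers at (323,155–280), with two spacers below.

Run:
```python
from h import *
w=np.load('w1.npy');Z=w[...,2]
def rc(m,t):
    m=cv2.morphologyEx(m.astype(np.uint8),cv2.MORPH_OPEN,np.ones((3,3)))>0
    p=w[m]; r=cv2.minAreaRect((p[:,:2]*1000).astype(np.float32)); print(t,np.round(r[0],1),np.round(r[1],1),round(r[2],1))
n=(w[...,0]<.57)&(w[...,0]>.47)&(w[...,1]>-.01)&(w[...,1]<.14)
rc(n&(Z>.089)&(Z<.097),'block nose'); rc(n&(Z>.059)&(Z<.066),'block base')
n=(w[...,0]<.57)&(w[...,0]>.45)&(w[...,1]>.14)&(w[...,1]<.26)
rc(n&(Z>.06)&(Z<.066),'clamp base');
n=(w[...,0]<.56)&(w[...,0]>.47)&(w[...,1]>.125)&(w[...,1]<.18); rc(n&(Z>.031)&(Z<.039),'rail')
```

```text
block nose [524.1  72. ] [45.1 90.7] 5.6
block base [516.8  64. ] [ 86.5 104.9] 5.4
clamp base [511.2 205.1] [70.  32.3] 5.6
rail [516.6 152.6] [35.  57.9] 5.2
```

```bash
python3 -m crank '[{"linear":[-0.01,-0.05,0],"delta_rot":[0,0,0],"gripper":0.0854},{"linear":[-0.02,-0.098,0],"delta_rot":[0,0,0.01],"gripper":0.0854},{"linear":[-0.03,-0.146,0],"delta_rot":[0,0,0.01],"gripper":0.0854},{"linear":[-0.04,-0.194,0],"delta_rot":[0,0,0.01],"gripper":0.0854},{"linear":[-0.05,-0.242,0],"delta_rot":[0,0,0.01],"gripper":0.0854}]'
python3 -m crank '[{"linear":[-0.004,-0.048,0],"delta_rot":[0,0,0],"gripper":0.0854},{"linear":[-0.0065,-0.096,0],"delta_rot":[0,0,0],"gripper":0.0854},{"linear":[-0.0065,-0.13,-0.02],"delta_rot":[0,0,0],"gripper":0.0854},{"linear":[-0.0065,-0.13,-0.06],"delta_rot":[0,0,0],"gripper":0.0854},{"linear":[-0.0065,-0.13,-0.06],"delta_rot":[0,0,0],"gripper":0.0854}]'
```

```text
time: 2.75
tool_pos: [0.471, -0.1575, 0.3042]
tcp_rot: [[-0.132, 0.991, 0.001], [0.991, 0.132, 0.0], [0.0, 0.001, -1.0]]
ft_force: [1.0, -0.6, 0.2]
opening: 0.0853
grasp_force: 0.0
time: 3.25
tool_pos: [0.4633, -0.2856, 0.2399]
tcp_rot: [[-0.129, 0.992, -0.007], [0.992, 0.129, 0.002], [0.003, -0.007, -1.0]]
ft_force: [-0.1, 0.4, 0.3]
opening: 0.0857
grasp_force: 0.0
```

```bash
python3 -m crank '[{"linear":[0,0,0],"delta_rot":[0,0,0],"gripper":0.0854},{"linear":[0,0,0],"delta_rot":[0,0,0],"gripper":0.0854}]'
python3 - <<'E'
from h import *
M=model('wrist'); s=manip.state(); im,d=manip.grab_frame('wrist'); w=cloud('wrist',d,M);Z=w[...,2]
print(s['tool_pos'].round(4),(s['tcp_rot'][:,1]).round(3))
n=(abs(w[...,0]-.465)<.05)&(abs(w[...,1]+.295)<.05)&(Z>.063)&(Z<.077)
p=w[n]; print(len(p)); r=cv2.minAreaRect((p[:,:2]*1000).astype(np.float32)); print(r)
E
```

```text
time: 3.45
tool_pos: [0.466, -0.2861, 0.2456]
tcp_rot: [[-0.132, 0.991, 0.002], [0.991, 0.132, -0.0], [-0.0, 0.002, -1.0]]
ft_force: [-0.1, -0.0, -0.2]
opening: 0.0852
grasp_force: 0.0
[ 0.466  -0.2861  0.2456] [0.991 0.132 0.002]
2868
((466.6732177734375, -294.55255126953125), (45.100711822509766, 27.637409210205078), 7.142370700836182)
```

```bash
python3 -m crank '[{"linear":[0,-0.0085,-0.03],"delta_rot":[0,0,-0.006],"gripper":0.0854},{"linear":[0,-0.0085,-0.07],"delta_rot":[0,0,-0.006],"gripper":0.0854},{"linear":[0,-0.0085,-0.105],"delta_rot":[0,0,-0.006],"gripper":0.0854},{"linear":[0,-0.0085,-0.13],"delta_rot":[0,0,-0.006],"gripper":0.0854},{"linear":[0,-0.0085,-0.13],"delta_rot":[0,0,-0.006],"gripper":0.07}]'
python3 -m crank '[{"linear":[0,0,0],"delta_rot":[0,0,0],"gripper":0.03},{"linear":[0,0,0],"delta_rot":[0,0,0],"gripper":0.03},{"linear":[0,0,0],"delta_rot":[0,0,0],"gripper":0.03},{"linear":[0,0,0],"delta_rot":[0,0,0],"gripper":0.03},{"linear":[0,0,0],"delta_rot":[0,0,0],"gripper":0.03}]'
```

```text
time: 4.0
tool_pos: [0.4642, -0.294, 0.1123]
tcp_rot: [[-0.125, 0.992, -0.003], [0.992, 0.125, 0.002], [0.002, -0.003, -1.0]]
ft_force: [0.1, 0.8, 0.7]
opening: 0.0733
grasp_force: 0.0
time: 4.5
tool_pos: [0.4661, -0.2961, 0.1163]
tcp_rot: [[-0.124, 0.992, 0.004], [0.992, 0.124, -0.001], [-0.001, 0.004, -1.0]]
ft_force: [-1.1, -0.1, 7.4]
opening: 0.0441
grasp_force: 62.1
```

```bash
python3 -m crank '[{"linear":[0,0,0.03],"delta_rot":[0,0,0],"gripper":0.03},{"linear":[0,0,0.07],"delta_rot":[0,0,0],"gripper":0.03},{"linear":[0,0,0.12],"delta_rot":[0,0,0],"gripper":0.03},{"linear":[0.005,0.03,0.16],"delta_rot":[0,0,0],"gripper":0.03},{"linear":[0.01,0.07,0.17],"delta_rot":[0,0,-0.02],"gripper":0.03}]'
python3 -m crank '[{"linear":[0.005,0.045,0],"delta_rot":[0,0,0],"gripper":0.03},{"linear":[0.01,0.09,0],"delta_rot":[0,0,0],"gripper":0.03},{"linear":[0.015,0.135,0],"delta_rot":[0,0,0],"gripper":0.03},{"linear":[0.02,0.18,0],"delta_rot":[0,0,0],"gripper":0.03},{"linear":[0.025,0.225,0],"delta_rot":[0,0,-0.01],"gripper":0.03}]'
python3 -m crank '[{"linear":[0.005,0.045,0],"delta_rot":[0,0,0],"gripper":0.03},{"linear":[0.01,0.09,0],"delta_rot":[0,0,0],"gripper":0.03},{"linear":[0.0165,0.13,0],"delta_rot":[0,0,0],"gripper":0.03},{"linear":[0.0165,0.13,0],"delta_rot":[0,0,0],"gripper":0.03},{"linear":[0.0165,0.13,0],"delta_rot":[0,0,0],"gripper":0.03}]'
python3 -m crank '[{"linear":[0,0,0],"delta_rot":[0,0,0],"gripper":0.03},{"linear":[0,0,0],"delta_rot":[0,0,0],"gripper":0.03}]'
```

```text
time: 5.0
tool_pos: [0.4756, -0.2281, 0.2897]
tcp_rot: [[-0.098, 0.995, 0.008], [0.995, 0.098, -0.002], [-0.003, 0.008, -1.0]]
ft_force: [0.6, 1.4, -1.4]
opening: 0.044
grasp_force: 61.8
time: 5.5
tool_pos: [0.4997, 0.0011, 0.2856]
tcp_rot: [[-0.093, 0.996, 0.003], [0.996, 0.093, 0.001], [0.001, 0.003, -1.0]]
ft_force: [0.3, -0.2, -0.6]
opening: 0.0435
grasp_force: 61.8
time: 6.0
tool_pos: [0.5163, 0.1301, 0.2849]
tcp_rot: [[-0.096, 0.995, 0.001], [0.995, 0.096, 0.0], [-0.0, 0.001, -1.0]]
ft_force: [0.5, -1.6, -1.1]
opening: 0.0439
grasp_force: 61.7
time: 6.2
tool_pos: [0.5164, 0.128, 0.2845]
tcp_rot: [[-0.091, 0.996, 0.001], [0.996, 0.091, 0.0], [0.0, 0.001, -1.0]]
ft_force: [0.2, -0.2, -0.4]
opening: 0.0441
grasp_force: 61.7
```

```bash
cat > held.py <<'E'
import sys
from h import *
M=model('wrist'); s=manip.state(); im,d=manip.grab_frame('wrist'); cv2.imwrite(f'pics/{sys.argv[1]}.png',im)
w=cloud('wrist',d,M); Z=w[...,2]; t=s['tool_pos']; print(t.round(4))
def rc(m,n):
    m=cv2.morphologyEx(m.astype(np.uint8),cv2.MORPH_OPEN,np.ones((3,3)))>0
    if m.sum()<30: print(n,'none');return
    p=w[m]; r=cv2.minAreaRect((p[:,:2]*1000).astype(np.float32)); print(n,np.round(r[0],1),np.round(r[1],1),round(r[2],1),m.sum())
b=t[2]-.1163
k=(abs(w[...,0]-t[0])<.06)&(abs(w[...,1]-t[1])<.04)
rc(k&(abs(Z-b-.07)<.004),'held nose'); rc(k&(abs(Z-b-.04)<.004),'held base')
n=(w[...,0]<.56)&(w[...,0]>.47)&(w[...,1]>.07)&(w[...,1]<.19)
rc(n&(Z>.031)&(Z<.039),'rail'); rc(n&(Z<.097)&(Z>.089)&(w[...,1]<.13),'block nose')
rc((abs(w[...,0]-.512)<.04)&(abs(w[...,1]-.2)<.03)&(Z>.108)&(Z<.118),'clamp top')
E
python3 held.py w2
```

```text
[0.5164 0.128  0.2845]
held nose [516.7 129. ] [71.  28.5] 4.7 10519
held base [516.4 135.9] [70.6 14.9] 4.8 2254
rail [516.1 149.6] [62.8 66.9] 5.4 3680
block nose [520.3 113.8] [44.7  7. ] 5.6 632
clamp top [511.4 205.2] [30.  31.7] 5.1 3003
```

View pics/w2.png

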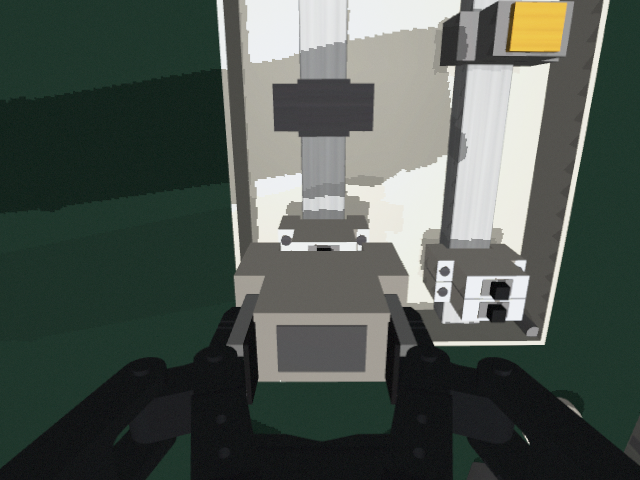

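The picture shows the held spacer at (320,300), the last breaker at (322,230), rail at (325,180) and the clamp at (323,108). Alignment is good, so I'll lower it.

```bash
python3 -m crank '[{"linear":[0.001,0.0045,-0.03],"delta_rot":[0,0,0.003],"gripper":0.03},{"linear":[0.001,0.0045,-0.07],"delta_rot":[0,0,0.003],"gripper":0.03},{"linear":[0.001,0.0045,-0.1],"delta_rot":[0,0,0.003],"gripper":0.03},{"linear":[0.001,0.0045,-0.12],"delta_rot":[0,0,0.003],"gripper":0.03},{"linear":[0.001,0.0045,-0.12],"delta_rot":[0,0,0.003],"gripper":0.03}]'
python3 -m crank '[{"linear":[0,0,-0.004],"delta_rot":[0,0,0],"gripper":0.03},{"linear":[0,0,-0.008],"delta_rot":[0,0,0],"gripper":0.03},{"linear":[0,0,-0.012],"delta_rot":[0,0,0],"gripper":0.03},{"linear":[0,0,-0.016],"delta_rot":[0,0,0],"gripper":0.03},{"linear":[0,0,-0.016],"delta_rot":[0,0,0],"gripper":0.03}]'
```

```text
time: 6.75
tool_pos: [0.5157, 0.1328, 0.1616]
tcp_rot: [[-0.096, 0.995, -0.004], [0.995, 0.096, -0.002], [-0.002, -0.004, -1.0]]
ft_force: [0.1, 0.6, -0.5]
opening: 0.0442
grasp_force: 61.7
time: 7.25
tool_pos: [0.517, 0.134, 0.1477]
tcp_rot: [[-0.097, 0.995, -0.0], [0.995, 0.097, -0.0], [-0.0, -0.0, -1.0]]
ft_force: [-0.8, -0.5, -0.5]
opening: 0.0439
grasp_force: 61.7
```

Underside is at about 31 mm, past the rail top, with no contact force; I'll continue to the seat.

```bash
python3 -m crank '[{"linear":[0,0,-0.003],"delta_rot":[0,0,0],"gripper":0.03},{"linear":[0,0,-0.006],"delta_rot":[0,0,0],"gripper":0.03},{"linear":[0,0,-0.008],"delta_rot":[0,0,0],"gripper":0.03},{"linear":[0,0,-0.008],"delta_rot":[0,0,0],"gripper":0.03},{"linear":[0,0,-0.008],"delta_rot":[0,0,0],"gripper":0.03}]'
```

```text
time: 7.75
tool_pos: [0.5172, 0.134, 0.1399]
tcp_rot: [[-0.097, 0.995, -0.0], [0.995, 0.097, -0.0], [-0.0, -0.0, -1.0]]
ft_force: [-0.5, 0.1, -0.3]
opening: 0.044
grasp_force: 61.7
```

```bash
python3 -m crank '[{"linear":[0,0,-0.001],"delta_rot":[0,0,0],"gripper":0.03},{"linear":[0,0,-0.002],"delta_rot":[0,0,0],"gripper":0.03},{"linear":[0,0,-0.002],"delta_rot":[0,0,0],"gripper":0.03}]'
```

```text
time: 8.05
tool_pos: [0.5173, 0.134, 0.1393]
tcp_rot: [[-0.097, 0.995, -0.0], [0.995, 0.097, 0.001], [0.001, -0.0, -1.0]]
ft_force: [-7.1, -1.9, 16.9]
opening: 0.0438
grasp_force: 63.9
```

```bash
python3 -m crank '[{"linear":[0,0,0.001],"delta_rot":[0,0,0],"gripper":0.0854},{"linear":[0,0,0.001],"delta_rot":[0,0,0],"gripper":0.0854},{"linear":[0,0,0.001],"delta_rot":[0,0,0],"gripper":0.0854},{"linear":[0,0,0.001],"delta_rot":[0,0,0],"gripper":0.0854},{"linear":[0,0,0.04],"delta_rot":[0,0,0],"gripper":0.0854}]'
python3 -m crank '[{"linear":[0,0,0.04],"delta_rot":[0,0,0],"gripper":0.0854},{"linear":[0,0,0.09],"delta_rot":[0,0,0],"gripper":0.0854},{"linear":[0.02,-0.045,0.09],"delta_rot":[0,0,0.1],"gripper":0.0854},{"linear":[0.04,-0.09,0.09],"delta_rot":[0,0,0.2],"gripper":0.0854},{"linear":[0.06,-0.135,0.09],"delta_rot":[0,0,0.3],"gripper":0.0854}]'
python3 -m crank '[{"linear":[0.02,-0.045,0],"delta_rot":[0,0,0.048],"gripper":0.0854},{"linear":[0.04,-0.09,-0.01],"delta_rot":[0,0,0.048],"gripper":0.0854},{"linear":[0.056,-0.13,-0.02],"delta_rot":[0,0,0.048],"gripper":0.0854},{"linear":[0.056,-0.13,-0.02],"delta_rot":[0,0,0.048],"gripper":0.0854},{"linear":[0.056,-0.13,-0.02],"delta_rot":[0,0,0.048],"gripper":0.0854}]'
python3 - <<'E'
from h import *
M=model('wrist'); s=manip.state(); im,d=manip.grab_frame('wrist'); w=cloud('wrist',d,M);Z=w[...,2]
print(s['tool_pos'].round(4),(s['tcp_rot'][:,1]).round(3))
n=(abs(w[...,0]-.633)<.05)&(abs(w[...,1]+.142)<.05)&(Z>.063)&(Z<.077)
p=w[n]; print(len(p)); r=cv2.minAreaRect((p[:,:2]*1000).astype(np.float32)); print(r)
E
```

```text
time: 8.55
tool_pos: [0.5146, 0.1335, 0.1742]
tcp_rot: [[-0.097, 0.995, -0.007], [0.995, 0.097, -0.004], [-0.003, -0.008, -1.0]]
ft_force: [0.0, -0.3, 0.3]
opening: 0.0853
grasp_force: 0.0
time: 9.05
tool_pos: [0.5778, -0.0021, 0.2685]
tcp_rot: [[-0.392, 0.92, 0.001], [0.92, 0.392, 0.001], [0.0, 0.001, -1.0]]
ft_force: [1.1, 0.3, -0.4]
opening: 0.0856
grasp_force: 0.0
time: 9.55
tool_pos: [0.6329, -0.1324, 0.247]
tcp_rot: [[-0.428, 0.904, -0.002], [0.904, 0.428, -0.001], [0.0, -0.002, -1.0]]
ft_force: [0.1, 1.4, -0.5]
opening: 0.0856
grasp_force: 0.0
[ 0.6329 -0.1324  0.247 ] [ 0.904  0.428 -0.002]
2826
((635.200439453125, -142.93972778320312), (45.00086975097656, 27.6348819732666), 25.387662887573242)
```

```bash
python3 -m crank '[{"linear":[0.001,-0.01,-0.03],"delta_rot":[0,0,0],"gripper":0.0854},{"linear":[0.001,-0.01,-0.07],"delta_rot":[0,0,0],"gripper":0.0854},{"linear":[0.001,-0.01,-0.105],"delta_rot":[0,0,0],"gripper":0.0854},{"linear":[0.001,-0.01,-0.13],"delta_rot":[0,0,0],"gripper":0.0854},{"linear":[0.001,-0.01,-0.13],"delta_rot":[0,0,0],"gripper":0.0854}]'
python3 -m crank '[{"linear":[0,0,0],"delta_rot":[0,0,0],"gripper":0.03},{"linear":[0,0,0],"delta_rot":[0,0,0],"gripper":0.03},{"linear":[0,0,0],"delta_rot":[0,0,0],"gripper":0.03},{"linear":[0,0,0],"delta_rot":[0,0,0],"gripper":0.03},{"linear":[0,0,0],"delta_rot":[0,0,0],"gripper":0.03}]'
```

```text
time: 10.1
tool_pos: [0.6324, -0.1381, 0.1146]
tcp_rot: [[-0.433, 0.901, -0.006], [0.901, 0.433, 0.002], [0.004, -0.004, -1.0]]
ft_force: [-0.2, 0.2, -0.4]
opening: 0.0854
grasp_force: 0.0
time: 10.6
tool_pos: [0.6354, -0.141, 0.1201]
tcp_rot: [[-0.431, 0.903, 0.003], [0.903, 0.431, 0.0], [-0.001, 0.003, -1.0]]
ft_force: [0.3, 0.6, 6.2]
opening: 0.044
grasp_force: 62.1
```

```bash
python3 -m crank '[{"linear":[0,0,0.03],"delta_rot":[0,0,0],"gripper":0.03},{"linear":[0,0,0.075],"delta_rot":[0,0,0],"gripper":0.03},{"linear":[0,0,0.12],"delta_rot":[0,0,0],"gripper":0.03},{"linear":[-0.005,0.015,0.165],"delta_rot":[0,0,-0.05],"gripper":0.03},{"linear":[-0.02,0.05,0.165],"delta_rot":[0,0,-0.15],"gripper":0.03}]'
python3 -m crank '[{"linear":[-0.017,0.043,0],"delta_rot":[0,0,-0.08],"gripper":0.03},{"linear":[-0.034,0.086,0],"delta_rot":[0,0,-0.16],"gripper":0.03},{"linear":[-0.051,0.129,0],"delta_rot":[0,0,-0.198],"gripper":0.03},{"linear":[-0.068,0.172,0],"delta_rot":[0,0,-0.198],"gripper":0.03},{"linear":[-0.085,0.215,0],"delta_rot":[0,0,-0.198],"gripper":0.03}]'
python3 -m crank '[{"linear":[-0.016,0.0415,0],"delta_rot":[0,0,0],"gripper":0.03},{"linear":[-0.016,0.0415,0],"delta_rot":[0,0,0],"gripper":0.03},{"linear":[-0.016,0.0415,0],"delta_rot":[0,0,0],"gripper":0.03},{"linear":[-0.016,0.0415,0],"delta_rot":[0,0,0],"gripper":0.03}]'
sed -i 's/-.1163/-.1201/' held.py; python3 held.py w3
```

```text
time: 11.1
tool_pos: [0.6165, -0.0951, 0.2908]
tcp_rot: [[-0.283, 0.959, 0.012], [0.959, 0.283, -0.002], [-0.005, 0.011, -1.0]]
ft_force: [0.4, 0.5, -0.9]
opening: 0.0438
grasp_force: 61.5
time: 11.6
tool_pos: [0.5283, 0.1255, 0.284]
tcp_rot: [[-0.096, 0.995, 0.002], [0.995, 0.096, 0.001], [0.001, 0.002, -1.0]]
ft_force: [0.8, 1.7, -0.3]
opening: 0.0441
grasp_force: 61.4
time: 12.0
tool_pos: [0.5137, 0.1644, 0.2836]
tcp_rot: [[-0.095, 0.995, 0.001], [0.995, 0.095, 0.0], [0.0, 0.001, -1.0]]
ft_force: [0.5, -0.4, -0.2]
opening: 0.0438
grasp_force: 61.4
[0.5137 0.1644 0.2836]
held nose [514.4 162.4] [70.9 28.8] 5.2 9830
held base [513.8 169.8] [70.5 13.8] 5.7 2033
rail [523.3 160.4] [50.2 22.9] 5.2 1197
block nose none
clamp top [511.5 205.2] [30.  32.5] 5.2 2686
```

View pics/w3.png

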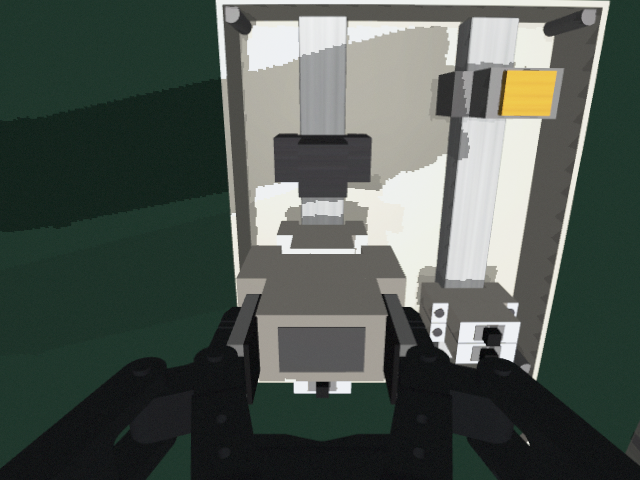

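The picture shows the held spacer at (320,300), the first spacer seated behind it (322,237), and the clamp at (323,160); its slot is in line with the rail.

```bash
python3 -m crank '[{"linear":[0.001,0.0035,-0.03],"delta_rot":[0,0,0],"gripper":0.03},{"linear":[0.001,0.0035,-0.07],"delta_rot":[0,0,0],"gripper":0.03},{"linear":[0.001,0.0035,-0.1],"delta_rot":[0,0,0],"gripper":0.03},{"linear":[0.001,0.0035,-0.12],"delta_rot":[0,0,0],"gripper":0.03},{"linear":[0.001,0.0035,-0.12],"delta_rot":[0,0,0],"gripper":0.03}]'
python3 -m crank '[{"linear":[0,0,-0.004],"delta_rot":[0,0,0],"gripper":0.03},{"linear":[0,0,-0.008],"delta_rot":[0,0,0],"gripper":0.03},{"linear":[0,0,-0.012],"delta_rot":[0,0,0],"gripper":0.03},{"linear":[0,0,-0.012],"delta_rot":[0,0,0],"gripper":0.03}]'
```

```text
time: 12.55
tool_pos: [0.5132, 0.1671, 0.1605]
tcp_rot: [[-0.094, 0.996, -0.004], [0.996, 0.094, -0.003], [-0.003, -0.004, -1.0]]
ft_force: [-0.0, -0.4, 0.2]
opening: 0.0439
grasp_force: 61.4
time: 12.95
tool_pos: [0.5143, 0.1691, 0.151]
tcp_rot: [[-0.097, 0.995, 0.0], [0.995, 0.097, 0.0], [0.0, 0.0, -1.0]]
ft_force: [-0.5, -0.3, -0.5]
opening: 0.0436
grasp_force: 61.4
```

```bash
python3 -m crank '[{"linear":[0,-0.001,-0.003],"delta_rot":[0,0,0],"gripper":0.03},{"linear":[0,-0.001,-0.006],"delta_rot":[0,0,0],"gripper":0.03},{"linear":[0,-0.001,-0.008],"delta_rot":[0,0,0],"gripper":0.03},{"linear":[0,-0.001,-0.009],"delta_rot":[0,0,0],"gripper":0.03},{"linear":[0,-0.001,-0.009],"delta_rot":[0,0,0],"gripper":0.03}]'
```

```text
time: 13.45
tool_pos: [0.5143, 0.1681, 0.1431]
tcp_rot: [[-0.097, 0.995, -0.0], [0.995, 0.097, 0.001], [0.001, -0.0, -1.0]]
ft_force: [-6.1, -2.3, 15.5]
opening: 0.0445
grasp_force: 63.5
```

```bash
python3 -m crank '[{"linear":[0,0,0.001],"delta_rot":[0,0,0],"gripper":0.0854},{"linear":[0,0,0.001],"delta_rot":[0,0,0],"gripper":0.0854},{"linear":[0,0,0.001],"delta_rot":[0,0,0],"gripper":0.0854},{"linear":[0,0,0.001],"delta_rot":[0,0,0],"gripper":0.0854},{"linear":[0,0,0.04],"delta_rot":[0,0,0],"gripper":0.0854}]'
python3 -m crank '[{"linear":[0,0,0.04],"delta_rot":[0,0,0],"gripper":0.0854},{"linear":[0,0,0.08],"delta_rot":[0,0,0],"gripper":0.0854},{"linear":[-0.0035,0.03,0.1],"delta_rot":[0,0,0],"gripper":0.0854},{"linear":[-0.0035,0.037,0.1],"delta_rot":[0,0,0],"gripper":0.0854},{"linear":[-0.0035,0.037,0.1],"delta_rot":[0,0,0],"gripper":0.0854}]'
python3 wr.py w4
python3 - <<'E'
from h import *
w=np.load('w4.npy');Z=w[...,2]
for n,c,lo,hi in(('noses',(.514,.15),.089,.097),('clamp',(.511,.205),.108,.118)):
    m=(abs(w[...,0]-c[0])<.03)&(abs(w[...,1]-c[1])<.045)&(Z>lo)&(Z<hi)
    r=cv2.minAreaRect((w[m][:,:2]*1000).astype(np.float32)); print(n,r)
E
```

```text
time: 13.95
tool_pos: [0.5116, 0.1674, 0.1782]
tcp_rot: [[-0.097, 0.995, -0.007], [0.995, 0.097, -0.004], [-0.004, -0.008, -1.0]]
ft_force: [0.3, 0.7, -0.1]
opening: 0.0853
grasp_force: 0.0
time: 14.45
tool_pos: [0.5103, 0.2065, 0.2817]
tcp_rot: [[-0.1, 0.995, -0.0], [0.995, 0.1, 0.0], [0.0, -0.0, -1.0]]
ft_force: [0.1, -0.5, -0.7]
opening: 0.0853
grasp_force: 0.0
tcp [0.5103 0.2065 0.2817]
nose 93 [519. 124.] [ 45.4 196.7] 5.5 9439 0.0926
base 63 [505. 115.] [110.4 211.1] 5.5 6223 0.0624
clamp [511.4 205.2] [30.  32.9] 5.4 2378 0.1124
rail [496.4 139.8] [264.3  43.2] 84.0 2957 0.0345
noses ((517.2876586914062, 141.6986541748047), (45.32302474975586, 77.87321472167969), 5.6298394203186035)
clamp ((511.41943359375, 205.1881866455078), (30.009965896606445, 32.89115905761719), 5.429255962371826)
```

View pics/w4.png

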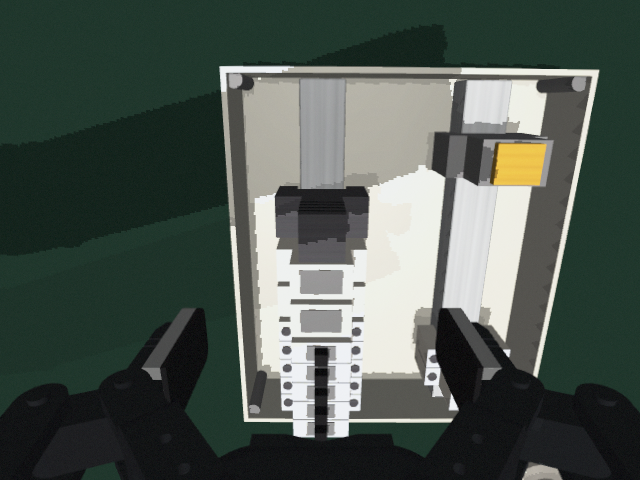

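Both spacers sit square on the rail at (322,282) and (322,320), with the clamp at (322,212). Now I'll grip the clamp.

```bash
python3 -m crank '[{"linear":[0.0005,-0.001,-0.04],"delta_rot":[0,0,0],"gripper":0.0854},{"linear":[0.0005,-0.001,-0.08],"delta_rot":[0,0,0],"gripper":0.0854},{"linear":[0.0005,-0.001,-0.115],"delta_rot":[0,0,0],"gripper":0.0854},{"linear":[0.0005,-0.001,-0.136],"delta_rot":[0,0,0],"gripper":0.0854},{"linear":[0.0005,-0.001,-0.136],"delta_rot":[0,0,0],"gripper":0.0854}]'
python3 -m crank '[{"linear":[0,0,0],"delta_rot":[0,0,0],"gripper":0.015},{"linear":[0,0,0],"delta_rot":[0,0,0],"gripper":0.015},{"linear":[0,0,0],"delta_rot":[0,0,0],"gripper":0.015},{"linear":[0,0,0],"delta_rot":[0,0,0],"gripper":0.015},{"linear":[0,0,0],"delta_rot":[0,0,0],"gripper":0.015}]'
python3 -m crank '[{"linear":[0,0,0],"delta_rot":[0,0,0],"gripper":0.015},{"linear":[0,0,0],"delta_rot":[0,0,0],"gripper":0.015},{"linear":[0,0,0],"delta_rot":[0,0,0],"gripper":0.015}]'
```

```text
time: 15.0
tool_pos: [0.5091, 0.2016, 0.142]
tcp_rot: [[-0.095, 0.995, -0.006], [0.995, 0.095, -0.005], [-0.004, -0.007, -1.0]]
ft_force: [-0.7, 0.3, 0.4]
opening: 0.0852
grasp_force: 0.0
time: 15.5
tool_pos: [0.511, 0.2042, 0.1471]
tcp_rot: [[-0.097, 0.995, -0.0], [0.995, 0.097, 0.001], [0.001, -0.0, -1.0]]
ft_force: [-6.2, -0.5, 10.8]
opening: 0.0292
grasp_force: 59.5
time: 15.8
tool_pos: [0.511, 0.2042, 0.1471]
tcp_rot: [[-0.097, 0.995, -0.0], [0.995, 0.097, 0.001], [0.001, -0.0, -1.0]]
ft_force: [-7.3, -2.0, 10.1]
opening: 0.0293
grasp_force: 59.5
```

```bash
python3 -m crank '[{"linear":[-0.0002,-0.003,0.0005],"delta_rot":[0,0,0],"gripper":0.015},{"linear":[0.0001,-0.006,0.001],"delta_rot":[0,0,0],"gripper":0.015},{"linear":[0.0004,-0.009,0.001],"delta_rot":[0,0,0],"gripper":0.015},{"linear":[0.0007,-0.012,0.001],"delta_rot":[0,0,0],"gripper":0.015},{"linear":[0.0007,-0.012,0.001],"delta_rot":[0,0,0],"gripper":0.015}]'
python3 -m crank '[{"linear":[0.0001,-0.001,0],"delta_rot":[0,0,0],"gripper":0.015},{"linear":[0.0002,-0.002,0],"delta_rot":[0,0,0],"gripper":0.015},{"linear":[0.0003,-0.003,0],"delta_rot":[0,0,0],"gripper":0.015},{"linear":[0.0003,-0.003,0],"delta_rot":[0,0,0],"gripper":0.015}]'
```

```text
time: 16.3
tool_pos: [0.5121, 0.1918, 0.1472]
tcp_rot: [[-0.096, 0.995, 0.0], [0.995, 0.096, 0.0], [0.0, 0.0, -1.0]]
ft_force: [-1.6, 2.9, 1.3]
opening: 0.0297
grasp_force: 60.2
time: 16.7
tool_pos: [0.5123, 0.1892, 0.1471]
tcp_rot: [[-0.097, 0.995, 0.0], [0.995, 0.097, 0.0], [0.0, 0.0, -1.0]]
ft_force: [-2.0, 4.0, 4.1]
opening: 0.0297
grasp_force: 60.4
```

```bash
python3 -m crank '[{"linear":[0,-0.0005,0],"delta_rot":[0,0,0],"gripper":0.015},{"linear":[0.0001,-0.001,0],"delta_rot":[0,0,0],"gripper":0.015},{"linear":[0.0001,-0.001,0],"delta_rot":[0,0,0],"gripper":0.015}]'
python3 -m crank '[{"linear":[0,-0.0005,0],"delta_rot":[0,0,0],"gripper":0.015},{"linear":[0.0001,-0.001,0],"delta_rot":[0,0,0],"gripper":0.015},{"linear":[0.0001,-0.001,0],"delta_rot":[0,0,0],"gripper":0.015}]'
```

```text
time: 17.0
tool_pos: [0.5124, 0.1881, 0.1471]
tcp_rot: [[-0.097, 0.995, 0.0], [0.995, 0.097, 0.0], [0.0, 0.0, -1.0]]
ft_force: [-1.7, 4.0, 5.2]
opening: 0.0292
grasp_force: 60.6
time: 17.3
tool_pos: [0.5125, 0.1871, 0.1471]
tcp_rot: [[-0.097, 0.995, 0.0], [0.995, 0.097, 0.0], [0.0, 0.0, -1.0]]
ft_force: [-1.9, 3.1, 5.3]
opening: 0.0292
grasp_force: 60.6
```

```bash
python3 -m crank '[{"linear":[0,-0.0005,0],"delta_rot":[0,0,0],"gripper":0.015},{"linear":[0,-0.0005,0],"delta_rot":[0,0,0],"gripper":0.015}]'
python3 -m crank '[{"linear":[0,-0.0005,0],"delta_rot":[0,0,0],"gripper":0.015},{"linear":[0,-0.0005,0],"delta_rot":[0,0,0],"gripper":0.015}]'
```

```text
time: 17.5
tool_pos: [0.5126, 0.1866, 0.1471]
tcp_rot: [[-0.097, 0.995, 0.0], [0.995, 0.097, 0.0], [0.0, 0.0, -1.0]]
ft_force: [-0.7, 4.4, 4.4]
opening: 0.0294
grasp_force: 60.7
time: 17.7
tool_pos: [0.5126, 0.1861, 0.1471]
tcp_rot: [[-0.097, 0.995, 0.0], [0.995, 0.097, 0.0], [0.0, 0.0, -1.0]]
ft_force: [-2.0, 4.1, 4.4]
opening: 0.0296
grasp_force: 60.7
```

```bash
for i in 1; do :; done; python3 -m crank '[{"linear":[0,-0.0005,0],"delta_rot":[0,0,0],"gripper":0.015},{"linear":[0,-0.0005,0],"delta_rot":[0,0,0],"gripper":0.015}]' | grep -E "pos|force"
python3 -m crank '[{"linear":[0,-0.0005,0],"delta_rot":[0,0,0],"gripper":0.015},{"linear":[0,-0.0005,0],"delta_rot":[0,0,0],"gripper":0.015}]' | grep -E "pos|force"
```

```text
tool_pos: [0.5126, 0.1855, 0.1471]
ft_force: [-1.2, 4.6, 4.9]
grasp_force: 60.7
tool_pos: [0.5127, 0.1855, 0.1471]
ft_force: [-0.9, 5.2, 4.7]
grasp_force: 60.6
```

```bash
python3 -m crank '[{"linear":[0,-0.0003,0],"delta_rot":[0,0,0],"gripper":0.015},{"linear":[0,-0.0003,0],"delta_rot":[0,0,0],"gripper":0.015}]' | grep -E "pos|force"
python3 -m crank '[{"linear":[0,-0.0003,0],"delta_rot":[0,0,0],"gripper":0.015},{"linear":[0,-0.0003,0],"delta_rot":[0,0,0],"gripper":0.015}]' | grep -E "pos|force"
```

```text
tool_pos: [0.5126, 0.1854, 0.1471]
ft_force: [-1.2, 6.8, 3.7]
grasp_force: 60.5
tool_pos: [0.5126, 0.1854, 0.1471]
ft_force: [-0.6, 7.4, 3.1]
grasp_force: 60.5
```

```bash
python3 -m crank '[{"linear":[0,-0.0004,0],"delta_rot":[0,0,0],"gripper":0.015},{"linear":[0,-0.0007,0],"delta_rot":[0,0,0],"gripper":0.015},{"linear":[0,-0.0007,0],"delta_rot":[0,0,0],"gripper":0.015}]' | grep -E "pos|force"
```

```text
tool_pos: [0.5126, 0.1853, 0.1471]
ft_force: [0.3, 10.3, 1.5]
grasp_force: 60.3
```

```bash
python3 -m crank '[{"linear":[0,-0.0004,0],"delta_rot":[0,0,0],"gripper":0.015},{"linear":[0,-0.0004,0],"delta_rot":[0,0,0],"gripper":0.015},{"linear":[0,-0.0004,0],"delta_rot":[0,0,0],"gripper":0.015}]' | grep -E "pos|force"
```

```text
tool_pos: [0.5126, 0.1853, 0.1471]
ft_force: [0.8, 11.8, 2.0]
grasp_force: 60.3
```

```bash
python3 -m crank '[{"linear":[0,-0.0003,0],"delta_rot":[0,0,0],"gripper":0.015},{"linear":[0,-0.0003,0],"delta_rot":[0,0,0],"gripper":0.015},{"linear":[0,-0.0003,0],"delta_rot":[0,0,0],"gripper":0.015},{"linear":[0,-0.0003,0],"delta_rot":[0,0,0],"gripper":0.015},{"linear":[0,-0.0003,0],"delta_rot":[0,0,0],"gripper":0.015}]' | grep -E "pos|force|time"
python3 - <<'E'
from h import *
im,d=manip.grab_frame('wrist'); a=im
t,_=manip.grab_frame('top'); b=cv2.resize(t[160:295,190:345],(480,480))
cv2.imwrite('pics/fin.png',cv2.resize(np.hstack([a[:, 80:],cv2.resize(b,(240,480))]),(800,480)))
s=manip.state();print(s['ft_force'].round(1),s['tool_pos'].round(4))
E
```

```text
time: 19.6
tool_pos: [0.5126, 0.1853, 0.1471]
ft_force: [0.7, 12.1, 1.0]
grasp_force: 60.2
[ 1.  11.7  1.5] [0.5126 0.1853 0.1471]
```

View pics/fin.png

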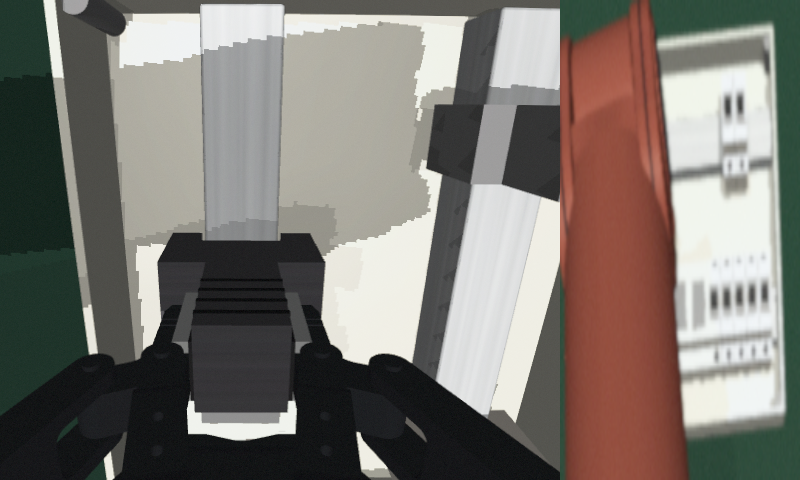

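The picture shows the clamp held at (240,330), with the white spacer tight against its face (240,415). In the right inset, the spacers sit tight against the breakers at (690,305). The clamp has stopped and the force holds steady at about 12 N, of which about 3 N is the spring.

```bash
python3 -c "
from station import manip; print(manip.sign_off())"
```

```text
the job is handed in; nothing more can be done
None
```

The job is handed in: two spacers are seated on the near rail, and the gripper still holds the clamp against the row at about 12 N (roughly 9 N on the row after the spring), with the two spare spacers left on the bench.

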